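# Re-tension the friction hinge of a block heater until its lid stays up

### The job

The lid of the block heater on the bench is too slack in its friction hinge to stay up. Snug up the hinge with the round knob beside it (clockwise), only as far as needed: overtightening ruins the brake and makes the lid stiff. Then raise the lid to about half open (45 degrees or so), let go and see that it stays up by itself, and leave it standing like that; never let it drop shut.

Things in the scene. Friction and masses are not known exactly. Their poses are not given: they have to be found in the camera images.
- heater: White block heater, fixed to the bench: case 176 mm deep, 200 mm wide, 78 mm high, with a white lid 172 x 196 x 26 mm on top, hinged along the back. Origin on the bench under the middle of the case; x axis from its front (display, lid handle) to its back, y to its left, z up.
- lid_handle (a point): Middle of the lid's handle: black round bar 17 mm thick, 46 mm long, on a short steel stem, straight out of the middle of the lid's front edge. 211 mm from the hinge axis; with the lid shut 89 mm above the bench. Moves with the lid. x axis: along the handle from its free end towards the hinge; y: parallel to the hinge; z: out of the lid's top face.
- lid_hinge (a point): Middle of the hinge axis at the back of the lid, 86 mm above the bench, fixed. x axis: level, from front to back of the heater; y: the hinge axis; z up. The lid weighs 0.65 to 1.0 kg, centre of mass 83 mm from the axis. Right tension: friction at the handle (half of lifting minus lowering force) of 3.2 to 4.9 N while it moves; read after stopping it shows about 0.7 of that.
- knob_grip (a point): Middle of the hinge's tension knob: black fluted round knob, 37 mm across, 24 mm high, axis vertical, fixed height, at the right-hand end of the hinge as seen from the robot. This point is 144 mm above the bench, 12 mm below the knob's top. Clockwise from above tightens, anticlockwise slackens; it stays where it is left.
- shoe: Sprung brake shoe inside the grey housing under the knob (46 x 54 mm, top 124 mm above the bench), on the knob's axis. Slack at the start: 0.2 to 1.5 rad of free turn at 0.19 N m, then the shoe bears on the barrel; per rad turning torque grows by 0.06 N m, hinge friction by about 1.2 N m, shoe force by 40 N. The lid holds half open from 0.3 to 0.6 rad past that point; over 40 N (1.0 rad) ruins it.
- lid (a joint): Angle of the lid, rad: 0 shut, grows as the lid is raised, about 0.8 half open, stop at 1.35.
- eppi_rack: Bystander: low orange rack with small tubes, 62 x 110 x 47 mm, left of the heater; origin at the middle of its underside.
- timer: Bystander: small white bench timer, 67 x 63 x 18 mm, right of the heater near the front; origin at the middle of its underside.
- marker_black: Bystander: marker pen lying on the bench at the front left, 14 mm thick, 138 mm long; origin at the middle of its underside.

How it is judged:
By the outcome, as a careful person would: the job done as asked, in the order asked, and still so for the second after the job is handed in, with the robot touching nothing.
It also fails if it takes over 72 s, if anything falls off the work surface, if the arm or the gripper's body presses on something with over 40 N, if the wrist force passes 120 N, or if a joint passes its speed limit or range.

### The arm

A 6-joint arm with a two-finger parallel gripper is mounted at the origin on a cart in front of the work surface, level with it; the furniture and walls round the work are solid. World frame = base frame: x ahead of the robot, y to its left, z up, the work surface at z = 0. Lengths are in m, angles in rad, forces in N, time in s.
With the tool pointing down it reaches from about 0.275 to 1 m from the base axis. Payload 8.4 kg.
Tool frame: the origin (TCP) lies on the centre line of the jaws, within the pads' length; the fingertips stand 17 mm ahead of it and the grasp point (between the pads) lies 2 mm behind it (bot.tcp_to_tips is the z of the fingertips in the tool frame, in m); z points along the fingers, y is the line along which they close (so a half turn about z gives the same grasp; the last joint's range is limited). The gripper opens to 85 mm and grips with 20 to 120 N. Pads are 22 mm wide; open, the fingers measure 114 mm over their backs; the gripper's body (76 mm by 85 mm) begins 54 mm behind the grasp point. The pads swing forward as they close: fully open they stand 13 mm farther back than shut.
Start: joints at [-0.002, 0.353, 1.633, -0, 1.155, -0.002], TCP at [0.625, -0, 0.248] pointing down, gripper open.
Joint ranges: [-2.63, 2.63], [-0.92, 2.1], [0.06, 2.66], [-1.3, 4.44], [0, 2.69], [-3.02, 3.02]. Speed limits (rad/s): [2.22, 2.22, 2.79, 3.14, 3.14, 3.14].

### API

Orientations are given as a unit quaternion [x, y, z, w].
In Python, from workcell import bot, hand, kinematics, get_obs, vision, hand_in gives the robot as it stands. The module is installed in compiled form; this text tells all that it offers. Calls block until the motion is done:
- bot.reach(position, orientation): joint-space move of the TCP to a pose.
- bot.servo_line(position, ori=None, velocity=0.15): straight line of the TCP; ori=None keeps the orientation; velocity is the mean speed in m/s.
- bot.goto_joints(angles): joint-space move.
- hand.move_gripper(opening, strength=None): finger opening in m; strength is the grip in N (None keeps the last); returns when the fingers have stopped.
- bot.dwell(seconds).
- kinematics.solve_ik(position, orientation): joint angles nearest the present ones, or None.
- get_obs(): the state.
- vision.read_camera(name): name is "scene" or "side" or "wrist"; returns a dict with "frame" (420x560x3 uint8, red, green, blue), "intrinsics" (3x3 intrinsics, pixels), "dist" ([k1, k2, p1, p2, k3] as OpenCV has them; the pictures are not rectified), "view" (4x4, takes a point from world to camera coordinates). Camera axes: x right, y down, z forward; pixel columns grow to the right and rows downward; lengths in m; the calibration is good to about 2 mm. A picture is of the moment at which its call begins. There is no depth.
A pose or a line that the arm cannot do raises bot.IKError and nothing moves.
- hand_in(): hands the job in; it is judged then, once.
The state is a dict: "time_s": time; "joint_pos": joint angles; "joint_vel": joint speeds; "joint_efforts": joint torques, N m; "position": TCP position; "orientation": TCP orientation; "wrist_force": force on the tool from outside, world axes, zero at the start; "ft_torque": the same for the moment, N m; "gripper_width": finger opening in m; "grip_force": force on a finger pad.
Only numpy, scipy, OpenCV 4.12 (cv2) and the standard library are available. Lean on these libraries where they do the work, as an engineer would, in place of code of your own. Each camera call takes 0.05 s, during which the arm holds its last target. There are 200 camera calls.

## Working session

There is one attempt and no reset: what is moved stays moved. The work goes in short steps, each a Python script; the robot and the scene stay as the last script left them, time stands still between calls to the robot, and variables do not carry over. Pictures are saved under pics/ and viewed, at most 10 in all, crops included, and the job is handed in when it is done.

```bash
mkdir -p pics; python3 - <<'E'
from workcell import *
import cv2,numpy as np
np.set_printoptions(precision=4,suppress=True)
for n in ["scene","side"]:
    c=vision.read_camera(n); cv2.imwrite(f"pics/{n}0.png",c["frame"][:,:,::-1])
    print(n,c["intrinsics"],c["dist"],c["view"])
o=get_obs();print(o)
E
```

```text
scene [[388.1477   0.     280.382 ]
 [  0.     388.1477 208.6126]
 [  0.       0.       1.    ]] [-0.0879  0.      0.      0.      0.    ] [[ 0.5064 -0.8623 -0.0039 -0.2183]
 [-0.7053 -0.4115 -0.5773  0.4747]
 [ 0.4962  0.2951 -0.8165  0.6556]
 [ 0.      0.      0.      1.    ]]
side [[428.0952   0.     282.2267]
 [  0.     428.0952 204.0089]
 [  0.       0.       1.    ]] [-0.0386  0.      0.      0.      0.    ] [[ 0.9193  0.3933  0.0168 -0.5103]
 [ 0.3245 -0.7331 -0.5978 -0.0771]
 [-0.2228  0.555  -0.8015  1.3176]
 [ 0.      0.      0.      1.    ]]
{'time_s': 0.1, 'joint_pos': array([-0.0024,  0.3536,  1.6341, -0.    ,  1.1552, -0.0024]), 'joint_vel': array([-0.    , -0.0022, -0.0024,  0.0006,  0.0007,  0.0005]), 'joint_efforts': array([  0.0004, -60.6357, -34.2818,  -0.0001,   0.0039,  -0.    ]), 'position': array([0.6246, 0.    , 0.2476]), 'orientation': array([ 0.7071,  0.7071, -0.0004, -0.0004]), 'wrist_force': array([ 0.0966, -0.3251,  0.6206]), 'ft_torque': array([ 0.072 , -0.0157, -0.0127]), 'grip_force': 0.0, 'gripper_width': 0.0853868835881122}
```

View pics/scene0.png

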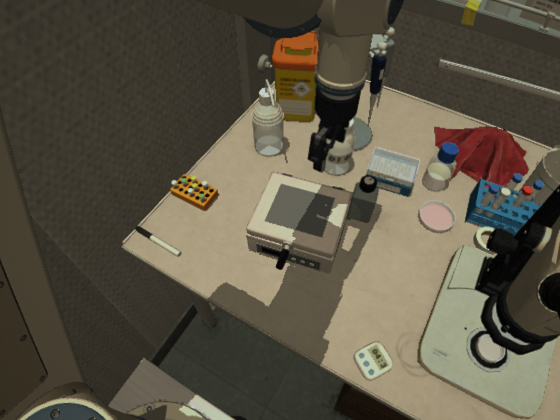

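View pics/side0.png

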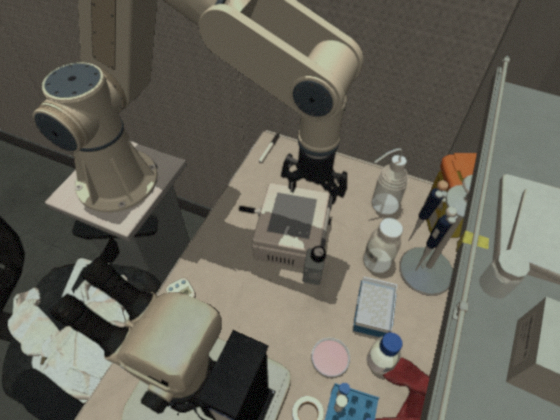

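The scene view shows the heater near (300,220), with its handle at (284,257) and the knob at (369,183). In the side view the handle is at (246,210) and the knob at (318,254). I'll zoom in on both.

```bash
python3 - <<'E'
import cv2,numpy as np
a=cv2.imread("pics/scene0.png")[165:275,240:390]; b=cv2.imread("pics/side0.png")[175:285,230:340]
f=lambda i,k:cv2.resize(i,None,fx=k,fy=k,interpolation=cv2.INTER_CUBIC)
g=lambda i:np.clip(255*(i/255.)**0.6,0,255).astype(np.uint8)
A=f(a,3.0);B=f(b,3.0)
cv2.imwrite("pics/crop0.png",g(np.hstack([A,B])));print(A.shape,B.shape)
E
```

```text
(330, 450, 3) (330, 330, 3)
```

View pics/crop0.png

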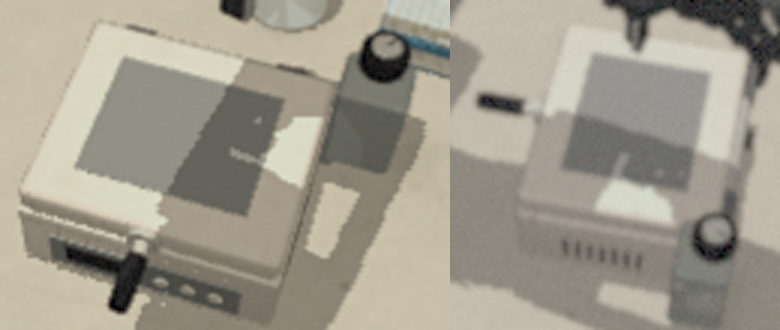

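```bash
cat > h.py <<'E'
from workcell import *
import cv2,numpy as np
from scipy.spatial.transform import Rotation as R
np.set_printoptions(precision=4,suppress=True)
def ray(c,p,z):
    u=cv2.undistortPoints(np.array([[p]],float),c["intrinsics"],np.array(c["dist"]))[0,0]
    V=np.array(c["view"]);Rm=V[:3,:3];o=-Rm.T@V[:3,3];d=Rm.T@np.r_[u,1]
    return o+d*(z-o[2])/d[2]
def down(a):  # tool down, jaw-closing axis (tool y) at angle a in the world xy-plane
    y=np.r_[np.cos(a),np.sin(a),0];z=np.r_[0,0,-1.];return R.from_matrix(np.c_[np.cross(y,z),y,z]).as_quat()
E
python3 - <<'E'
from h import *
A=lambda x,y:(x/3+240-.33,y/3+165-.33); B=lambda x,y:((x-450)/3+230-.33,y/3+175-.33)
cs=vision.read_camera("scene");cd=vision.read_camera("side")
for n,z,a,b in [("knobtop",.156,(388,46),(716,229)),("handle",.089,(128,281),(502,103)),("h_end",.089,(120,304),(481,100)),
 ("p_bl",.104,(122,57),(595,52)),("p_br",.104,(283,100),(710,73)),("p_fr",.104,(248,213),(690,190)),("p_fl",.104,(77,165),(562,165)),
 ("c_bl",.104,(98,22),(565,25)),("c_fl",.104,(20,188),(545,100)),("c_fr",.104,(278,270),(522,205)),("c_br",.104,(335,75),(738,220))]:
    print(n,ray(cs,A(*a),z)[:2],ray(cd,B(*b),z)[:2])
E
```

```text
knobtop [ 0.6798 -0.0788] [ 0.6786 -0.0813]
handle [0.4498 0.0058] [0.4495 0.0029]
h_end [0.4317 0.0016] [ 0.4309 -0.0017]
p_bl [0.6094 0.1043] [0.5069 0.079 ]
p_br [ 0.6348 -0.0219] [0.6109 0.0988]
p_fr [ 0.5323 -0.0442] [ 0.6388 -0.0241]
p_fl [0.5061 0.0816] [ 0.5301 -0.0446]
c_bl [0.6306 0.1389] [0.469  0.0968]
c_fl [0.4686 0.1065] [0.4881 0.0117]
c_fr [ 0.502  -0.0827] [ 0.5161 -0.0942]
c_br [ 0.6768 -0.0461] [ 0.6857 -0.0355]
```

The rays from the two views agree: yaw is about 0.20, the handle is at (0.4497, 0.0044) and the knob at (0.679, -0.080). Next I grip the knob.

```bash
python3 - <<'E'
from h import *
k=np.r_[.6792,-.0800,0]
q=down(-.117+1.0)
bot.reach(k+[0,0,.21],q); print(get_obs()["joint_pos"],get_obs()["time_s"])
w=vision.read_camera("wrist");cv2.imwrite("pics/w1.png",w["frame"][:,:,::-1])
bot.servo_line(k+[0,0,.147],velocity=.12)
o=get_obs();print(o["wrist_force"],o["ft_torque"])
hand.move_gripper(.03,40)
o=get_obs();print(o["position"],o["wrist_force"],o["ft_torque"],o["grip_force"],o["gripper_width"],o["time_s"])
for i in range(3):
    bot.dwell(.05);o=get_obs();print(o["ft_torque"],o["wrist_force"],o["time_s"])
E
```

```text
[-0.1192  0.4776  1.5317  0.0002  1.1325 -1.0006] 1.1417
[1.1251 0.1105 0.0106] [ 0.0473  0.0328 -0.0096]
[ 0.6793 -0.0802  0.1478] [-1.5999 -0.9615  6.3499] [-0.1344  0.2921  0.028 ] 39.62469935417175 0.033513800915965286 2.3833
[-0.1675  0.4098  0.0197] [-2.2642  0.0714  5.648 ] 2.4333
[-0.1116  0.3921  0.0376] [-1.9171 -1.2149  5.6755] 2.4833
[-0.1893  0.3533  0.0766] [-2.4243 -1.6919  5.0578] 2.5333
```

View pics/w1.png

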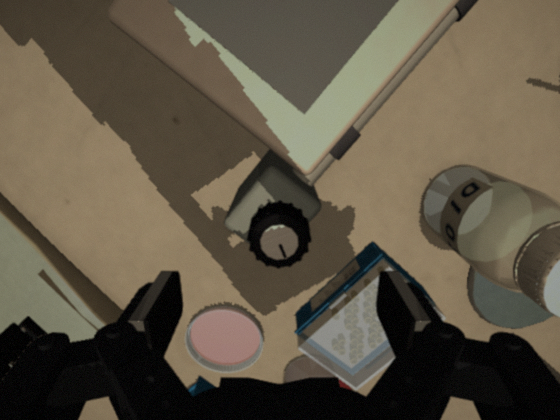

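The wrist view shows the knob at (278,234), centred between the fingers, and it is now gripped with small side forces. I'll turn it in small steps and log the torque.

```bash
cat >> h.py <<'E'
def turn(d,n):
    j=np.array(get_obs()["joint_pos"]);
    for i in range(n):
        j[5]+=d; bot.goto_joints(j); T=[]
        for k in range(5):
            T.append(get_obs()["ft_torque"][2]);bot.dwell(.02)
        o=get_obs();print(round(j[5],3),round(o["joint_pos"][5],3),"T",np.mean(T),"F",o["wrist_force"],"t",o["time_s"])
E
python3 - <<'E'
from h import *
turn(.1,6)
E
```

```text
-0.902 -0.905 T -0.20165860951463283 F [-0.7516 -0.009   1.5235] t 2.8667
-0.802 -0.806 T -0.18053484317237292 F [-1.2929 -1.2945  1.9323] t 3.2
-0.702 -0.706 T -0.17282919282953527 F [-2.0193 -1.5133  3.2383] t 3.5333
-0.602 -0.607 T -0.16473731645203332 F [-2.0449 -2.0612  3.1864] t 3.8667
-0.502 -0.506 T -0.21086447764495717 F [-2.2947 -1.6376  4.0955] t 4.2
-0.402 -0.407 T -0.16119732819693047 F [-4.3302 -3.2638  4.6445] t 4.5333
```

```bash
sed -i 's/range(5)/range(15)/' h.py; python3 - <<'E'
from h import *
o=get_obs();y=R.from_quat(o["orientation"]).as_matrix()[:,1];print("jaw angle",np.arctan2(y[1],y[0]),"was .883; smaller=clockwise")
turn(.1,4)
E
```

```text
jaw angle 0.2873593727177255 was .883; smaller=clockwise
-0.307 -0.309 T -0.08228253812364403 F [-4.4756 -2.6133  4.6826] t 5.0333
-0.207 -0.208 T -0.1819889309544662 F [-3.7453 -2.3015  5.3622] t 5.5333
-0.107 -0.108 T -0.19623096622346595 F [-3.2641 -2.1292  4.4649] t 6.0333
-0.007 -0.008 T -0.1965999707685138 F [-4.4456 -2.9972  5.1557] t 6.5333
```

```bash
cat >> h.py <<'E'
YAW=.20; H0=np.r_[.4497,.0044,.089]; RZ=R.from_euler("z",YAW); HG=np.r_[H0[:2]+.211*np.r_[np.cos(YAW),np.sin(YAW)],.086]
TILT=-.4
def hpose(th,back=0,flip=1):
    Q=RZ*R.from_euler("y",th)
    p=HG+Q.apply(RZ.inv().apply(H0-HG))
    z=RZ.apply(R.from_euler("y",th+TILT).apply([0,0,-1.])); y=RZ.apply([0,flip,0.])
    return p+z*(.002-back), R.from_matrix(np.c_[np.cross(y,z),y,z]).as_quat()
def arc(a,b,vel=.06,step=.05,quiet=False):
    n=max(1,int(round(abs(b-a)/step)))
    for th in np.linspace(a,b,n+1)[1:]:
        bot.servo_line(*hpose(th,flip=FL),velocity=vel); 
        if not quiet:
            Fs=[]
            for k in range(4): Fs.append(get_obs()["wrist_force"]);bot.dwell(.02)
            F=RZ.inv().apply(np.mean(Fs,0));o=get_obs()
            e=o["position"]-hpose(th,flip=FL)[0]
            print("th %.3f"%th,"Ft %.2f"%(F@[np.sin(th),0,np.cos(th)]),"Fr %.2f"%(F@[np.cos(th),0,-np.sin(th)]),"Fy %.2f"%F[1],"err",e*1e3,"t %.2f"%o["time_s"])
FL=-1
E
python3 - <<'E'
from h import *
for f in (1,-1):
    for th in (0,.4,.8): print(f,th,kinematics.solve_ik(*hpose(th,flip=f)))
o=get_obs()
hand.move_gripper(.085)
p=o["position"]; bot.servo_line(p+[0,0,.11],velocity=.25)
import h
j=kinematics.solve_ik(*hpose(0,.1,flip=-1)); print(j)
bot.reach(*hpose(0,.1,flip=-1))
w=vision.read_camera("wrist");cv2.imwrite("pics/w2.png",w["frame"][:,:,::-1]);print(get_obs()["time_s"],get_obs()["wrist_force"])
E
```

```text
1 0 [-0.0678  0.2382  2.3879  0.6806  0.1645 -2.4923]
1 0.4 [ 0.0138  0.2099  2.0372 -0.      0.8945 -1.757 ]
1 0.8 [ 0.0643  0.4097  1.6347 -0.0529  1.494  -1.6918]
-1 0 [-0.0678  0.2382  2.3879  0.6806  0.1645  0.6493]
-1 0.4 [ 0.0138  0.2099  2.0372 -0.      0.8945  1.3846]
-1 0.8 [ 0.0643  0.4097  1.6347 -0.0529  1.494   1.4497]
[-0.1034 -0.0522  2.3803  0.2739  0.4446  1.0416]
8.85 [-0.7928  0.2117  0.1066]
```

View pics/w2.png

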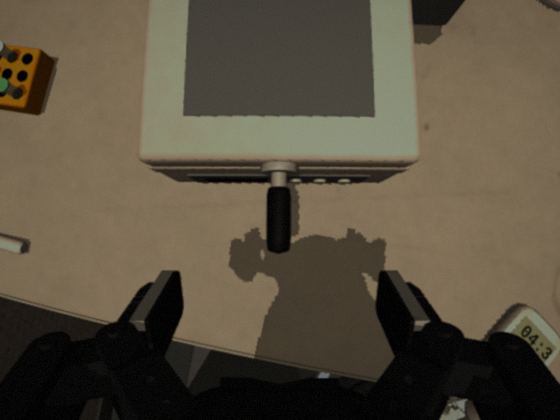

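The handle is at (279,219), centred and aligned between the fingers. A tilt of -0.4 brings the wrist close to singular, so I'll use -0.1 and then grasp.

```bash
sed -i 's/^TILT=.*/TILT=-.1/' h.py; python3 - <<'E'
from h import *
for th in (0,.4,.8): print(th,kinematics.solve_ik(*hpose(th,flip=FL)))
bot.reach(*hpose(0,.1,flip=FL))
bot.servo_line(*hpose(0,flip=FL),velocity=.12)
o=get_obs();print(o["wrist_force"])
hand.move_gripper(.008,40)
o=get_obs();print(o["gripper_width"],o["grip_force"],o["wrist_force"],o["time_s"])
if o["gripper_width"]>.012:
    arc(0,.25); arc(.25,.15); arc(.15,.25)
E
```

```text
0 [-0.0084  0.2904  2.1947  0.039   0.5591  1.3304]
0.4 [ 0.0453  0.3643  1.8535 -0.0485  1.2208  1.4396]
0.8 [ 0.0798  0.5799  1.4759 -0.0791  1.7816  1.4621]
[-0.2753  0.0134  0.6154]
0.016048211045486857 38.863535821437836 [-1.7225  1.6802  5.1779] 10.9167
th 0.050 Ft -3.06 Fr 1.47 Fy 2.17 err [-0.011   0.1526 -0.3575] t 11.31
th 0.100 Ft -2.80 Fr 2.26 Fy 3.30 err [ 0.0004  0.1482 -0.3795] t 11.70
th 0.150 Ft -3.15 Fr 2.29 Fy 3.66 err [-0.0391  0.1187 -0.3763] t 12.09
th 0.200 Ft -2.76 Fr 2.83 Fy 4.00 err [ 0.0054  0.1035 -0.3283] t 12.48
th 0.250 Ft -3.06 Fr 3.03 Fy 4.30 err [ 0.014   0.0992 -0.3112] t 12.88
th 0.200 Ft -3.63 Fr 3.68 Fy 5.27 err [ 0.0224  0.1029 -0.1772] t 13.27
th 0.150 Ft -3.55 Fr 3.25 Fy 5.71 err [ 0.0308  0.0816 -0.1467] t 13.66
th 0.200 Ft -3.00 Fr 3.09 Fy 4.44 err [ 0.0162  0.0969 -0.1831] t 14.05
th 0.250 Ft -3.27 Fr 3.10 Fy 5.18 err [-0.0017  0.092  -0.2742] t 14.44
```

```bash
python3 - <<'E'
s=open('h.py').read()
s=s.replace('Fs=[]\n','Fs=[];Ms=[]\n').replace('Fs.append(get_obs()["wrist_force"]);','o=get_obs();Fs.append(o["wrist_force"]);Ms.append(o["ft_torque"]);').replace('"err",e*1e3','"M",np.mean(Ms,0),"e",np.linalg.norm(e)*1e3')
open('h.py','w').write(s)
E
python3 - <<'E'
from h import *
arc(.25,.40); arc(.40,.25)
E
```

```text
th 0.300 Ft -3.03 Fr 3.74 Fy 4.87 M [ 0.8516 -0.4315 -0.1638] e 0.3754820646312932 t 14.83
th 0.350 Ft -2.82 Fr 3.52 Fy 4.86 M [ 0.8472 -0.4972 -0.2068] e 0.448878263916867 t 15.22
th 0.400 Ft -3.18 Fr 3.94 Fy 4.92 M [ 0.8372 -0.5473 -0.2287] e 0.4959752340238691 t 15.62
th 0.350 Ft -3.54 Fr 4.78 Fy 5.27 M [ 0.9313 -0.6028 -0.2022] e 0.36127104077732863 t 16.01
th 0.300 Ft -3.79 Fr 4.80 Fy 5.59 M [ 0.9652 -0.5546 -0.1685] e 0.2963310433768378 t 16.40
th 0.250 Ft -3.36 Fr 4.45 Fy 5.42 M [ 0.9997 -0.485  -0.1571] e 0.2414147396421222 t 16.79
```

```bash
cat >> h.py <<'E'
def hingeM(o):
    F=np.array(o["wrist_force"]);M=np.array(o["ft_torque"]);z=R.from_quat(o["orientation"]).as_matrix()[:,2]
    ps=o["position"]-.17*z
    return RZ.inv().apply(M+np.cross(ps-HG,F))[1]   # on the tool, about +y (raising)
def series(n=8):
    for i in range(n):
        L=[]
        for k in range(3): L.append(get_obs());bot.dwell(.02)
        F=RZ.inv().apply(np.mean([l["wrist_force"] for l in L],0));o=L[-1]
        print("  t %.2f"%o["time_s"],"F",F,"hingeM %.3f"%np.mean([hingeM(l) for l in L]),"z %.5f"%o["position"][2],"vel",np.abs(o["joint_vel"]).max(),"grip %.1f"%o["grip_force"])
E
python3 - <<'E'
from h import *
series(3)
for a,b in ((.25,.32),(.32,.25)):
    bot.servo_line(*hpose(b,flip=FL),velocity=.05);print(b,hpose(b,flip=FL)[0][2]);series(8)
E
```

```text
t 16.82 F [ 3.3937  5.6    -4.4977] hingeM -0.734 z 0.13891 vel 0.0031140237527591246 grip 39.3
  t 16.88 F [ 3.6557  5.8174 -4.2744] hingeM -0.603 z 0.13891 vel 0.0018213480556552913 grip 39.4
  t 16.93 F [ 3.4111  5.4886 -3.9723] hingeM -0.609 z 0.13891 vel 0.002831521534956482 grip 39.4
0.32 0.15326945564558697
  t 17.42 F [ 3.0194  4.8915 -4.3771] hingeM -0.679 z 0.15295 vel 0.007114567865465831 grip 39.4
  t 17.47 F [ 2.9199  4.8805 -4.1861] hingeM -0.651 z 0.15294 vel 0.0023664697985213952 grip 39.4
  t 17.52 F [ 3.088   5.1862 -3.9674] hingeM -0.598 z 0.15293 vel 0.002429647353626084 grip 39.4
  t 17.57 F [ 3.3174  4.671  -4.3402] hingeM -0.662 z 0.15295 vel 0.001834529933335372 grip 39.4
  t 17.62 F [ 2.8353  5.2902 -4.5536] hingeM -0.794 z 0.15292 vel 0.0015030735696981805 grip 39.4
  t 17.67 F [ 3.0731  4.9926 -4.0657] hingeM -0.624 z 0.15294 vel 0.0013056595649840231 grip 39.4
  t 17.72 F [ 3.1228  5.8309 -4.313 ] hingeM -0.717 z 0.15294 vel 0.0013512309010721892 grip 39.4
  t 17.77 F [ 3.1503  5.283  -4.4737] hingeM -0.664 z 0.15294 vel 0.0017732109124387972 grip 39.4
0.25 0.13913143051196417
  t 18.26 F [ 3.7113  5.3801 -4.3914] hingeM -0.644 z 0.13893 vel 0.005809386776654417 grip 39.3
  t 18.31 F [ 4.0415  5.3062 -4.0335] hingeM -0.495 z 0.13891 vel 0.003161074820136644 grip 39.3
  t 18.36 F [ 3.0543  5.5398 -4.1478] hingeM -0.710 z 0.13892 vel 0.001529036252463281 grip 39.4
  t 18.41 F [ 3.6407  5.6482 -4.3336] hingeM -0.563 z 0.13892 vel 0.0017149023058116225 grip 39.4
  t 18.46 F [ 3.5327  5.9269 -3.5965] hingeM -0.514 z 0.13893 vel 0.001804559912036251 grip 39.4
  t 18.51 F [ 2.9898  5.2709 -3.7589] hingeM -0.650 z 0.13890 vel 0.0019360456316773252 grip 39.4
  t 18.56 F [ 3.1536  5.647  -4.6465] hingeM -0.724 z 0.13894 vel 0.0021733891969672268 grip 39.4
  t 18.61 F [ 3.081   5.7273 -3.6513] hingeM -0.586 z 0.13891 vel 0.0013697366167453489 grip 39.4
```

The lid shows almost no friction yet (gravity is about 0.64 N m, half-difference about 0.03), so the shoe has barely touched after 1.0 rad of turn. Another 0.65 rad is safe: that is 0.7 rad past contact at most. I'll lower the lid gently and turn the knob further.

```bash
cat >> h.py <<'E'
K=np.r_[.6792,-.0800,0]
def to_knob(q6):
    bot.reach(K+[0,0,.21],down(-.117-q6)); bot.servo_line(K+[0,0,.147],velocity=.12); hand.move_gripper(.03,40)
def off_knob():
    hand.move_gripper(.085); bot.servo_line(K+[0,0,.25],velocity=.25)
def to_handle():
    bot.reach(*hpose(0,.1,flip=FL)); bot.servo_line(*hpose(0,flip=FL),velocity=.12); hand.move_gripper(.008,40)
    o=get_obs(); print("grip",o["gripper_width"],o["time_s"]); assert o["gripper_width"]>.012
E
python3 - <<'E'
from h import *
arc(.25,.0,vel=.05,quiet=True); series(1)
hand.move_gripper(.085); bot.servo_line(*hpose(0,.13,flip=FL),velocity=.25)
to_knob(-.6); print(get_obs()["time_s"],get_obs()["wrist_force"])
turn(.13,5)
off_knob(); to_handle()
for a,b in ((0,.2),(.2,.1),(.1,.2)):
    arc(a,b,vel=.05,quiet=True); print(b); series(5)
E
```

```text
t 20.45 F [ 2.6765  7.2938 -0.4366] hingeM -0.018 z 0.08731 vel 0.006368755021605912 grip 39.7
24.7 [-2.6724 -1.1119  5.7227]
-0.472 -0.474 T -0.12053478490300451 F [ 0.8344 -4.9965  0.1329] t 25.2
-0.342 -0.344 T -0.10784455677230038 F [-2.2965  2.716   2.2788] t 25.7
-0.212 -0.215 T -0.1048411356017532 F [-3.0575  0.3902  3.5937] t 26.2
-0.082 -0.085 T -0.09786537545760012 F [-2.931  -0.5814  3.7102] t 26.7
0.048 0.046 T -0.18899552986718088 F [-3.3934 -2.3217  5.8904] t 27.2
grip 0.016009641317202634 31.1167
0.2
  t 32.58 F [ 1.6012  3.9429 -3.2524] hingeM -0.687 z 0.12846 vel 0.002204041796850533 grip 39.3
  t 32.63 F [ 2.7237  4.1693 -3.4743] hingeM -0.539 z 0.12849 vel 0.0039713165840772335 grip 39.3
  t 32.68 F [ 2.694   5.4024 -4.2958] hingeM -0.749 z 0.12853 vel 0.0053763275094371905 grip 39.3
  t 32.73 F [ 2.9497  4.586  -3.6822] hingeM -0.566 z 0.12859 vel 0.0033518224342745963 grip 39.3
  t 32.78 F [ 2.3098  4.5814 -3.7439] hingeM -0.713 z 0.12861 vel 0.0013706764833999398 grip 39.3
0.1
  t 33.55 F [ 2.5318  5.5489 -3.7168] hingeM -0.705 z 0.10791 vel 0.008318087510270652
[... 193 characters left out ...]
69 grip 39.3
  t 33.70 F [ 2.2456  5.8165 -2.8931] hingeM -0.555 z 0.10796 vel 0.0017222936928913519 grip 39.3
  t 33.75 F [ 2.1489  5.2028 -3.3676] hingeM -0.707 z 0.10793 vel 0.001006890934231099 grip 39.3
0.2
  t 34.52 F [ 1.9494  4.4755 -3.4196] hingeM -0.703 z 0.12863 vel 0.005711128223929962 grip 39.3
  t 34.57 F [ 2.8362  4.8949 -3.3748] hingeM -0.502 z 0.12858 vel 0.0034470306406763195 grip 39.3
  t 34.62 F [ 2.5388  4.845  -3.605 ] hingeM -0.622 z 0.12861 vel 0.0029132835647976436 grip 39.3
  t 34.67 F [ 2.4836  5.1416 -4.1212] hingeM -0.744 z 0.12862 vel 0.0019985763666226113 grip 39.3
  t 34.72 F [ 2.6364  4.8403 -3.4873] hingeM -0.596 z 0.12860 vel 0.0018636076125244172 grip 39.3
```

```bash
python3 - <<'E'
from h import *
f=lambda i,k:cv2.resize(i,None,fx=k,fy=k,interpolation=cv2.INTER_CUBIC)
g=lambda i:np.clip(255*(i/255.)**0.5,0,255).astype(np.uint8)
L=[]
for n,(x,y) in (("scene",(369,182)),("side",(318,252))):
    c=vision.read_camera(n)["frame"][:,:,::-1]; o=cv2.imread(f"pics/{n}0.png")
    L.append(np.vstack([f(np.ascontiguousarray(i[y-18:y+18,x-18:x+18]),8) for i in (o,c)]))
cv2.imwrite("pics/k1.png",g(np.hstack(L)))
E
```

```text
(no output)
```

View pics/k1.png

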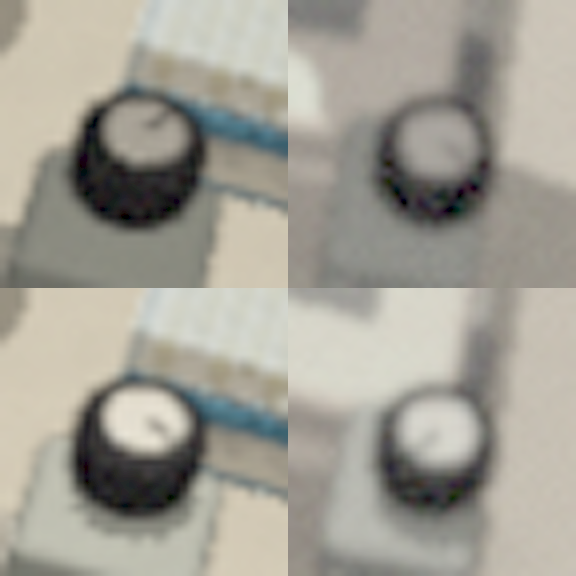

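```bash
python3 - <<'E'
from h import *
cam={n:vision.read_camera(n) for n in("scene","side")}
P=lambda n,x,y:(x/8+{"scene":351,"side":300}[n]-.44, y/8+{"scene":164,"side":234}[n]-.44)
def ang(n,c,m):
    d=ray(cam[n],P(n,*m),.156)-ray(cam[n],P(n,*c),.156); return np.degrees(np.arctan2(d[1],d[0])),np.hypot(*d[:2])
print(ang("scene",(148,130),(166,112)),ang("scene",(150,420),(168,435)))
print(ang("side",(439-288,143),(456-288,157)),ang("side",(438-288,431),(424-288,444-1)))
print(ang("scene",(146,-288+420),(168,435-288)), "stroke dirs", ang("scene",(150,124),(166,110)),ang("scene",(152,424-288),(172,440-288)))
E
```

```text
(np.float64(-12.015241866648767), np.float64(0.008650513844833138)) (np.float64(-108.66750491977292), np.float64(0.0061113991501782075))
(np.float64(-21.43090475114084), np.float64(0.006613035838214483)) (np.float64(-114.86053460455663), np.float64(0.005420560673223905))
(np.float64(-104.26758347401551), np.float64(0.007485792677058138)) stroke dirs (np.float64(-15.275067412980787), np.float64(0.007124694473208043)) (np.float64(-109.49504407625172), np.float64(0.00732460272221514))
```

By the mark, the knob has turned about 1.65 rad clockwise: scene view from the upper right to the lower right, about 94°. Lid friction is still close to zero, so contact comes at the long end of the slack range. I'll lower the lid and turn 0.45 rad more, staying on the knob.

```bash
python3 - <<'E'
from h import *
arc(.2,.0,vel=.1,step=.1,quiet=True)
hand.move_gripper(.05); bot.servo_line(*hpose(0,.06,flip=FL),velocity=.25)
bot.reach(K+[0,0,.21],down(-.117+.6)); bot.servo_line(K+[0,0,.147],velocity=.2); hand.move_gripper(.03,60)
print(get_obs()["time_s"],get_obs()["ft_torque"])
turn(.15,3)
E
```

```text
38.9167 [-0.2977  0.9198  0.026 ]
-0.452 -0.454 T -0.09907833676962446 F [-1.1869 -1.6522 -5.8675] t 39.4333
-0.302 -0.305 T -0.08315106128529533 F [-3.9549 -1.7746 -3.4437] t 39.95
-0.152 -0.158 T -0.17139154415825147 F [-4.4174 -1.2391 -0.5064] t 40.4667
```

```bash
python3 - <<'E'
from h import *
hand.move_gripper(.06); bot.servo_line(K+[0,0,.19],velocity=.3)
bot.reach(*hpose(0,.06,flip=FL)); bot.servo_line(*hpose(0,flip=FL),velocity=.15); hand.move_gripper(.008,40)
cv2.imwrite("pics/k2.png",vision.read_camera("scene")["frame"][:,:,::-1]);cv2.imwrite("pics/k2s.png",vision.read_camera("side")["frame"][:,:,::-1])
print(get_obs()["gripper_width"],get_obs()["time_s"])
for a,b in ((0,.15),(.15,.1)):
    arc(a,b,vel=.06,step=.05,quiet=True); print(b); series(4)
E
```

```text
0.015575827466296193 43.575
0.15
  t 44.58 F [ 4.1122  4.8161 -5.6284] hingeM -1.057 z 0.11814 vel 0.0074273944804942515 grip 39.5
  t 44.63 F [ 4.5287  4.7295 -6.2232] hingeM -1.110 z 0.11810 vel 0.003891792492972947 grip 39.5
  t 44.68 F [ 4.0603  4.2557 -5.2358] hingeM -1.007 z 0.11810 vel 0.001942836434142373 grip 39.5
  t 44.73 F [ 4.6525  4.837  -6.2788] hingeM -1.100 z 0.11809 vel 0.001960288592693386 grip 39.5
0.1
  t 45.11 F [ 3.4905  5.3105 -1.7216] hingeM -0.316 z 0.10798 vel 0.008588172661939139 grip 39.8
  t 45.16 F [ 3.0443  4.862  -1.7922] hingeM -0.361 z 0.10803 vel 0.003546733352920667 grip 39.8
  t 45.21 F [ 4.5019  4.5335 -1.9218] hingeM -0.134 z 0.10801 vel 0.002637611327610953 grip 39.8
  t 45.26 F [ 3.6902  4.5667 -2.2056] hingeM -0.316 z 0.10803 vel 0.0019035194911104641 grip 39.8
```

The friction now shows: half-difference 0.39 N m is 1.9 N at the handle, so about 2.7 N moving. The target is about 3.9 N, which needs roughly 0.22 rad more.

```bash
sed -i 's/range(15)/range(6)/' h.py; python3 - <<'E'
from h import *
arc(.1,.0,vel=.08,step=.05,quiet=True)
hand.move_gripper(.05); bot.servo_line(*hpose(0,.06,flip=FL),velocity=.3)
bot.reach(K+[0,0,.19],down(-.117+.2)); bot.servo_line(K+[0,0,.147],velocity=.2); hand.move_gripper(.03,60)
turn(.115,2)
hand.move_gripper(.06); bot.servo_line(K+[0,0,.19],velocity=.3)
bot.reach(*hpose(0,.06,flip=FL)); bot.servo_line(*hpose(0,flip=FL),velocity=.15); hand.move_gripper(.008,40)
print(get_obs()["gripper_width"],get_obs()["time_s"])
for a,b in ((0,.15),(.15,.1)):
    arc(a,b,vel=.08,step=.05,quiet=True); print(b); series(4)
E
```

```text
-0.087 -0.09 T -0.15052549068411755 F [-1.5818 -0.1944 -3.4244] t 49.0
0.028 0.024 T -0.13290661303968643 F [-1.7754  0.1068 -2.527 ] t 49.35
0.01573594568238547 52.225
0.15
  t 53.11 F [ 4.1353  4.0363 -7.6111] hingeM -1.468 z 0.11801 vel 0.010529393171142529 grip 39.6
  t 53.16 F [ 4.6374  4.5188 -7.5341] hingeM -1.390 z 0.11799 vel 0.003853154494590792 grip 39.6
  t 53.21 F [ 4.7122  4.7202 -7.1224] hingeM -1.316 z 0.11796 vel 0.0015303471594469964 grip 39.6
  t 53.26 F [ 4.4236  4.6149 -7.1161] hingeM -1.365 z 0.11798 vel 0.0015315524020908242 grip 39.5
0.1
  t 53.59 F [ 3.5083  4.7067 -1.8921] hingeM -0.302 z 0.10791 vel 0.009754645469902177 grip 40.0
  t 53.64 F [ 3.7869  5.3562 -1.3133] hingeM -0.108 z 0.10794 vel 0.005054239239970172 grip 40.0
  t 53.69 F [ 3.7558  4.9017 -2.0093] hingeM -0.289 z 0.10799 vel 0.0018505681615006817 grip 40.0
  t 53.74 F [ 3.8049  4.3503 -2.6044] hingeM -0.395 z 0.10798 vel 0.0019746236074209642 grip 40.0
```

Half-difference is now 0.556 N m, about 3.8 N moving, which is in the right band. I'll raise the lid to half open, release it and check.

```bash
python3 - <<'E'
from h import *
arc(.1,.8,vel=.1,step=.1,quiet=True); series(1)
cam=lambda n:vision.read_camera(n)["frame"][:,:,::-1]
hand.move_gripper(.045); o=get_obs(); print(o["gripper_width"],o["wrist_force"],o["time_s"])
bot.servo_line(*hpose(.8,.05,flip=FL),velocity=.2); a=cam("scene")
bot.servo_line(*hpose(.8,.13,flip=FL),velocity=.2); print(get_obs()["time_s"],get_obs()["wrist_force"])
bot.dwell(.8); b=cam("scene"); s=cam("side")
print("diff",np.abs(a[150:280,230:400].astype(int)-b[150:280,230:400]).mean(),get_obs()["time_s"])
cv2.imwrite("pics/fin.png",np.hstack([cv2.resize(i,(400,300)) for i in (b,s)]))
E
```

```text
t 56.30 F [  4.8336   4.0234 -14.2013] hingeM -1.481 z 0.23615 vel 0.015567960189150753 grip 39.7
0.04501034741444556 [ 0.059  -0.3513 -0.211 ] 56.7083
57.7083 [ 0.6033  0.1985 -0.728 ]
diff 7.408536953242836 58.6083
```

View pics/fin.png

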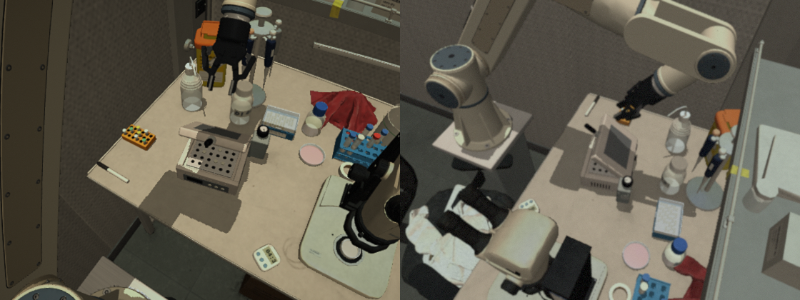

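The final view shows the lid standing about half open (scene (215,150), side (615,148)), with the gripper clear of it. I'll do a quick creep check and then hand in.

```bash
python3 - <<'E'
from h import *
a=vision.read_camera("side")["frame"].astype(int);bot.dwell(1.0);b=vision.read_camera("side")["frame"].astype(int)
d=np.abs(a-b)[150:290,230:350];e=np.abs(a-b)[300:400,0:100]
print(d.mean(),d.max(),"ref",e.mean(),e.max(),get_obs()["time_s"])
if d.max()<60: print(hand_in())
E
```

```text
1.9754563492063493 23 ref 2.474 21 59.7083
the job is handed in; nothing more can be done
None
```

The hinge is snugged to about 3.8 N of friction at the handle (right range 3.2 to 4.9 N), and the lid stands by itself at about 45°, unmoved in a 1 s check with the gripper clear; the job was handed in at about 60 s of the 72 s limit.

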